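# Fit a twist-lock moisture canister and close the cover

### The arm

A 6-joint arm with a two-finger parallel gripper is mounted at the origin on the work surface. World frame = base frame: x ahead of the robot, y to its left, z up, the work surface at z = 0. Lengths are in m, angles in rad, forces in N, time in s.
With the tool pointing down it reaches from about 0.35 to 0.775 m from the base axis. Payload 5.5 kg.
Tool frame: the origin (TCP) lies between the finger pads, 19 mm behind the fingertips; this is the grasp point; z points along the fingers, y is the direction in which the jaws open and shut (so a half turn about z gives the same grasp; the last joint's range is limited). The gripper opens to 85 mm and grips with 20 to 120 N. Pads are 22 mm wide; open, the fingers measure 114 mm over their backs; the gripper's body (76 mm by 85 mm) begins 54 mm behind the grasp point. The pads swing forward as they close: fully open they stand 13 mm farther back than shut.
Start: joints at [-1.272, 0.313, 0.046, 1.304, 0, 1.431], TCP at [0.244, -0.521, 0.25] pointing down, gripper open.
Joint ranges: [-2.76, 2.76], [-0.86, 1.69], [-1.03, 1.26], [-2.2, 2.34], [-1.47, 1.5], [-3.14, 3.14]. Speed limits (rad/s): [2.57, 2.57, 3.14, 3.14, 3.14, 3.14].

### API

Orientations are given as a unit quaternion [w, x, y, z].
In Python, from workcell import env gives the robot as it stands. The module is installed in compiled form; this text tells all that it offers.
- The arm moves only by the shell command python3 -m pendant 'ROWS' [FORCE]. ROWS is JSON, a list of rows, each an object with "fingers": the finger opening in mm, from 0 to 85.4; "delta_pos": the shift along the tool's x, y, z in mm, a list of three; "angular": the turn, a rotation vector about the tool's x, y, z in rad, a list of three. In form: [{"fingers": fingers, "delta_pos": [x, y, z], "angular": [ax, ay, az]}, ...]. A call has 1 to 12 rows; each row shifts and turns the commanded pose from where the row before left it, along the tool's axes as they then stand; what a row does not reach is not made up. A row lasts 1/10 s, in which the tool goes at most 50 mm and 8.59 degrees, less where a joint would pass 70% of its speed; a pose out of reach is approached as far as the arm can. A call is refused whole if a number of a shift passes 50 or a number of a turn 0.15, either way. A call with a gripper value outside its range is refused whole. The fingers move at their own pace and stop on an object; FORCE is the grip in N (left out, the last holds). Time passes only in rows, so rows that do not move let the fingers close. It gives the time, the measured TCP pose, the force and the opening at its end, in the units of the state.
- env.get_state(): the state, without advancing time (a new reading comes with each control period).
- env.read_camera(name): name is "scene" or "top" or "wrist"; returns the picture (400x640x3 uint8, blue, green, red); there is no depth.
- env.camera_params(name): a dict with "fx", "fy", "cx", "cy" (pixels), "view" (4x4, takes a point from world to camera coordinates). Camera axes: x right, y up, looking along -z (the intrinsics and any distortion apply to the point x, -y, -z); pixel columns grow to the right and rows downward; lengths in m; the calibration is good to about 2 mm. A picture is of the moment at which its call begins: read the wrist's pose just before it. camera_params takes no time and is no camera call; for the wrist camera it gives the pose at the moment of the call.
- env.hand_in(): hands the job in, once; it reports no verdict.
The state is a dict: "clock": time; "joint_pos": joint angles; "qvel": joint speeds; "tau": joint torques, N m; "tcp_pos": TCP position; "orientation": TCP orientation; "wrist_force": force on the tool from outside, world axes, zero at the start; "ft_torque": the same for the moment, N m; "finger_gap": finger opening in m.
Only numpy, scipy, OpenCV 4.12 (cv2) and the standard library are available. Lean on these libraries where they do the work, as an engineer would, in place of code of your own. Each camera call takes 0.05 s, during which the arm holds its last target. There are 200 camera calls.

### The job

Take the orange moisture canister from the wire rack and fit it upright in the open dehumidifier: its two side lugs go down through the two slots of the blue socket; press it down against the spring plate and turn it clockwise (seen from above) to its stop, so that it stays locked down when released. Then lower the dehumidifier's hinged cover gently until it is fully closed. Leave the spray bottle, tape roll, dumbbell and carton where they are.

Things in the scene. Friction and masses are not known exactly. Their poses are not given: they have to be found in the camera images.
- canister: Orange cylinder 50 mm across, 100 mm long, black grip bar on top (128 mm overall), 0.3 kg. Origin: centre of its bottom; z along its axis to the bar. Bottom rim chamfered (40 mm across, 50 from 8 mm up). Two black lugs along +y and -y reach 36 mm from the axis, 12 mm wide, 14 to 24 mm above the bottom. Starts in the rack, axis 28 degrees above level, lugs level; it can stand on its bottom.
- canister_bar (a point): Point on the canister's axis inside the grip bar, 123 mm from the bottom, 5 mm below the bar's top; axes as the canister. The bar is 50 mm long (y), 14 mm thick (x), 28 mm tall. Inside the dehumidifier the tall walls leave room only for a grip on this bar with the tool pointing down.
- rack: Fixed dark wire rack: two rails 28 mm apart slope up to its +x at 28 degrees under the canister; base 150 (x) by 50 (y) mm, highest point 85 mm. Origin: centre of the base's underside. The canister's sides are free for fingers. Its bottom starts 55 mm towards -x from the origin, 46 mm up.
- dehumidifier: Fixed white box open at the top, 150 x 150 mm, walls 6 mm, rim 154 mm high. Origin: centre of its underside; z up, cover hinge on its +y side, socket on its vertical axis. Height of the canister's bottom above the table in it: about 34 mm resting unlocked on the spring plate, 10 mm pressed fully down, 16 mm locked (bar top then 10 mm below the rim).
- socket (a point): Centre of the blue socket's mouth, 54 mm above the table; axes as the dehumidifier. A round 54 mm hole, 14 mm thick, with slots towards +y and -y (21 mm wide at the hole, wider outwards, to 42 mm from the axis). The lugs pass the slots and turn under the lip, clockwise from above, to a stop at about 60 degrees; the other way is blocked.
- plate (a joint): Spring plate under the canister, m: 0 up, 0.024 fully down, 0.018 with the canister locked; the spring gives 3.6 N at the top and 11 N fully down.
- cover (a joint): Cover angle, rad: 0 closed on the rim, growing as it opens (up to 2.1). A stiff hinge: it stays where left; about 3 N at the free edge moves it. A plate 150 x 150 x 8 mm with a blue tab 50 mm wide standing out 11 mm at the free edge. It starts open, leaning back past upright.
- cover_hinge (a point): Middle of the hinge line, on the dehumidifier's +y side at rim height (75 mm from the axis, 154 mm high); the hinge line runs along the dehumidifier's x. Moves with the cover: its y axis points from the free edge to the hinge, z out of the cover's outer face.
- cover_edge (a point): Middle of the cover's free edge, 150 mm from the hinge, on the outer face (the top face when closed); axes as cover_hinge.
- spray_bottle: Bystander: standing green bottle with a white cap, 56 mm diameter, 150 mm tall. Origin: centre of its underside.
- tape_roll: Bystander: cardboard-coloured tape roll lying flat, 96 mm outside, 72 mm hole, 48 mm high. Origin: centre of its underside.
- dumbbell: Bystander: small black dumbbell lying along its y, 150 mm long, heads 60 mm diameter, 1 kg. Origin: under its middle on the table.
- carton: Bystander: small cardboard box 60 (x) x 90 (y) x 45 mm high. Origin: centre of its underside.
Not all that is in view belongs to the job. What is meant by the dehumidifier is not green or purple, and is the larger of those in its own colour.

How it is judged:
On the way, in this order (a step that is already met when the one before it is completed fails the run):
1. with the cover open, the canister is pressed into the socket and turned clockwise under the lip, so that the spring plate is held down (horizontal distance between canister and dehumidifier below 0.006 m and z of canister in the frame of dehumidifier below 0.021 m and angle between canister's own z axis and vertical below 0.12 rad and angle between the y axis of canister and the y axis of dehumidifier, either way round above 0.7 rad and value of joint plate above 0.013 m and value of joint cover above 0.5 rad), for 0.2 s.
2. the cover is lowered onto the rim (value of joint cover below 0.05 rad), for 0.2 s.
At the end, for the whole second after the job is handed in: The canister is upright (within 0.12 rad), within 6 mm of the socket's axis, its bottom less than 21 mm above the dehumidifier's underside, turned at least 0.7 rad from the slots, the spring plate held down more than 13 mm, at rest; the cover is closed to within 0.05 rad (horizontal distance between canister and dehumidifier below 0.006 m and z of canister in the frame of dehumidifier below 0.021 m and angle between canister's own z axis and vertical below 0.12 rad and angle between the y axis of canister and the y axis of dehumidifier, either way round above 0.7 rad and value of joint plate above 0.013 m and linear speed of canister below 0.02 m/s and value of joint cover below 0.05 rad); the robot touches nothing.
It fails at once if the cover slams: it comes down faster than 2 rad/s within 0.2 rad of closed (value of joint cover below 0.2 rad and velocity of joint cover below -2 rad/s).
It fails at once if a bystander is shifted by more than 30 mm (distance of any of spray_bottle, tape_roll, dumbbell, carton from where it was at the start of the episode above 0.03 m).
It fails at once if the spray bottle is tipped over (angle between spray_bottle's own z axis and vertical above 0.5 rad).
It also fails if it takes over 72 s, if anything falls off the work surface, if the arm or the gripper's body presses on something with over 40 N, if the wrist force passes 120 N, or if a joint passes its speed limit or range.

## Working session

There is one attempt and no reset: what is moved stays moved. The work goes in short steps, Python scripts to look and compute and a shell command to move; the robot and the scene stay as the last step left them, time stands still between calls to the robot, and variables do not carry over. Pictures are saved under pics/ and viewed, about 8 in all and at most 12, crops included, and the job is handed in when it is done.

```bash
mkdir -p pics; python3 - <<'E'
from workcell import env
import cv2,numpy as np
s=env.get_state();print(s)
a=env.read_camera("scene");b=env.read_camera("top")
cv2.imwrite("pics/scene.png",a);cv2.imwrite("pics/top.png",b)
for n in("scene","top","wrist"):print(n,env.camera_params(n))
E
```

```text
{'clock': 0.0, 'joint_pos': array([-1.27157697e+00,  3.13998543e-01,  4.49628464e-02,  1.30363344e+00,
        5.02319707e-07,  1.43118392e+00]), 'qvel': array([ 0.00048065,  0.00042233,  0.00068067, -0.00101835,  0.00027354,
        0.00024394]), 'tau': array([ 2.42589129e-03, -4.80632043e+01,  2.98532134e+01,  1.92670355e-02,
       -2.17173010e-04,  1.95354367e-06]), 'tcp_pos': array([ 0.24414374, -0.52004367,  0.24910333]), 'orientation': array([-9.33446442e-04,  9.76024327e-01,  2.17659452e-01, -7.43988521e-05]), 'wrist_force': array([-0.41396596, -0.65499268,  1.18724413]), 'ft_torque': array([ 0.01338062, -0.00067106, -0.02051707]), 'finger_gap': 0.08555354346358142}
scene {'fx': 442.60402871543783, 'fy': 442.60402871543783, 'cx': 320.72514694192466, 'cy': 193.9509967091402, 'view': array([[-0.96379698,  0.26653322, -0.00744532,  0.56503056],
       [-0.2351952 , -0.83665953,  0.49465549,  0.0709678 ],
       [ 0.12561292,  0.47849857,  0.86905726, -1.5198769 ],
       [ 0.        ,  0.        ,  0.        ,  1.        ]])}
top {'fx': 405.7493068737523, 'fy': 405.7493068737523, 'cx': 316.27897570854907, 'cy': 201.55018050232462, 'view': array([[-0.01418429, -0.99989183,  0.00389087,  0.0155203 ],
       [ 0.98404999, -0.01326925,  0.17739656, -0.56658341],
       [-0.17732574,  0.00634506,  0.98413176, -1.1000113 ],
       [ 0.        ,  0.        ,  0.        ,  1.        ]])}
wrist {'fx': 315.6523704506815, 'fy': 315.6523704506815, 'cx': 321.5638509973741, 'cy': 196.2492966593925, 'view': array([[ 0.42361587, -0.90584113, -0.00120412, -0.57520812],
       [ 0.85885731,  0.40206576, -0.31734406,  0.04089869],
       [ 0.28794744,  0.13339781,  0.94830971, -0.38046433],
       [ 0.        ,  0.        ,  0.        ,  1.        ]])}
```

View pics/scene.png

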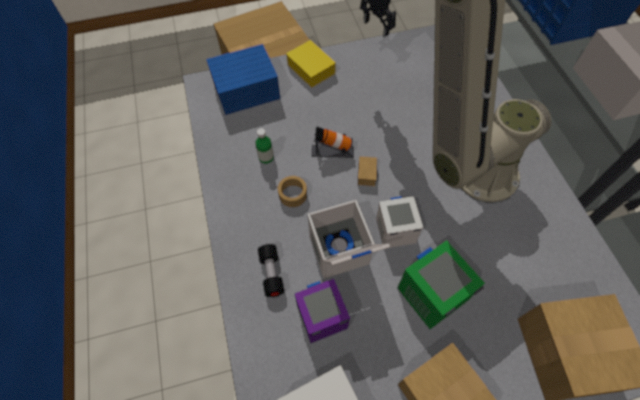

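View pics/top.png

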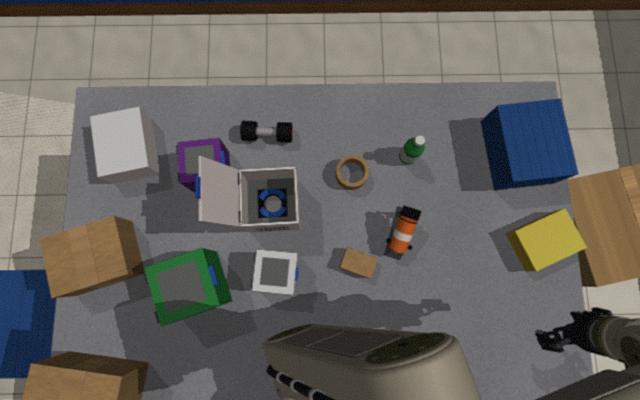

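The scene shows the larger white open box at scene (340,235) / top (270,198), with its cover leaning to +y and a blue socket inside at top (272,203). The canister is in the rack at top (403,232), with its bar pointing up-image (+x) and slightly to −y. The bystanders are the bottle (413,150), roll (352,172), dumbbell (267,131) and carton (358,262).

```bash
cat > h.py <<'E'
from workcell import env
import cv2,numpy as np
def ray(P,u,v):
    V=P['view'];R=V[:3,:3];c=-R.T@V[:3,3]
    d=R.T@np.array([(u-P['cx'])/P['fx'],-(v-P['cy'])/P['fy'],-1]);return c,d
def plane(P,u,v,z):
    c,d=ray(P,u,v);return c+d*(z-c[2])/d[2]
def tri(*rs):
    A=0;b=0
    for c,d in rs:
        d=d/np.linalg.norm(d);M=np.eye(3)-np.outer(d,d);A=A+M;b=b+M@c
    return np.linalg.solve(A,b)
def proj(P,p):
    q=P['view'][:3,:3]@p+P['view'][:3,3];return P['cx']-P['fx']*q[0]/q[2],P['cy']+P['fy']*q[1]/q[2]
def blob(m,box,n=1):
    x0,y0,x1,y1=box;k=np.zeros_like(m);k[y0:y1,x0:x1]=m[y0:y1,x0:x1]
    N,L,S,C=cv2.connectedComponentsWithStats(k);o=np.argsort(-S[1:,4])[:n]+1
    return [(S[i].tolist(),C[i].round(1).tolist(),np.argwhere(L==i)[:,::-1]) for i in o]
def hsv(a,lo,hi):return cv2.inRange(cv2.cvtColor(a,cv2.COLOR_BGR2HSV),lo,hi)
E
python3 - <<'E'
from h import *
a=cv2.imread("pics/scene.png");b=cv2.imread("pics/top.png")
T=env.camera_params("top");S=env.camera_params("scene")
for n,im,box,bb in(("top",b,(370,190,440,270),(245,175,297,225)),("scene",a,(300,115,370,170),(315,220,365,262))):
    for x in blob(hsv(im,(5,150,80),(18,255,255)),box,2):print(n,'or',x[:2])
    for x in blob(hsv(im,(100,120,60),(125,255,255)),bb,3):print(n,'bl',x[:2])
t=b[150:250,185:315];c=b[195:295,330:430]
cv2.imwrite("pics/c1.png",np.hstack([cv2.resize(t,None,fx=3.4,fy=3.4,interpolation=2),cv2.resize(c,None,fx=3.4,fy=3.4,interpolation=2)]))
E
```

```text
top or ([396, 216, 21, 19, 247], [406.1, 225.4])
top or ([390, 236, 19, 18, 204], [398.4, 245.6])
top bl ([259, 188, 26, 12, 160], [270.9, 193.0])
top bl ([259, 206, 27, 12, 154], [271.8, 212.3])
scene or ([323, 130, 13, 16, 156], [329.0, 136.9])
scene or ([339, 135, 13, 15, 111], [345.5, 142.8])
scene bl ([340, 230, 14, 20, 130], [347.3, 238.6])
scene bl ([326, 234, 12, 21, 118], [329.8, 244.5])
scene bl ([353, 253, 12, 5, 27], [358.4, 254.9])
```

View pics/c1.png

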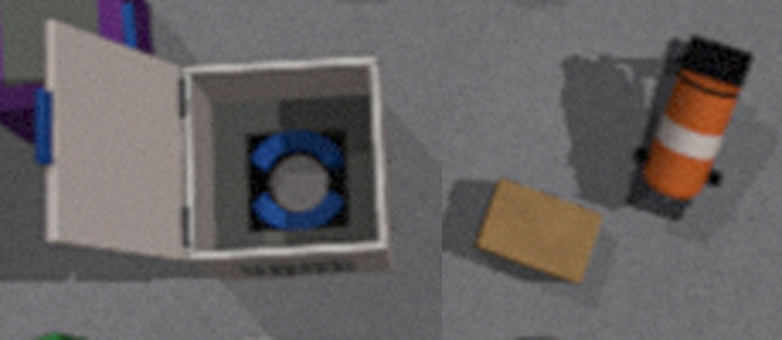

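```bash
python3 - <<'E'
from h import *
T=env.camera_params("top");S=env.camera_params("scene")
print('sock',plane(T,271.3,202.7,.054), 'scene',plane(S,338.5,241.5,.054))
r=[plane(T,u,v,.154) for u,v in((239.7,170.6),(295.6,168.2),(297.9,222.6),(240.9,224.7))]
print('rim',np.round(r,3),np.mean(r,0)); 
e=[r[0]-r[1],r[3]-r[2]];print('y dir yaw',[np.degrees(np.arctan2(-x[0],x[1])) for x in e],[np.degrees(np.arctan2(x[1],x[0])) for x in(r[0]-r[3],r[1]-r[2])])
l=[plane(T,u,v,.055) for u,v in((388.5,240.6),(410,247.4))];d=l[0]-l[1]
print('lugs',l,np.mean(l,0),np.linalg.norm(d),'yaw',np.degrees(np.arctan2(-d[0],d[1])))
print('bar end',plane(T,411.2,212.6,.046+.123*np.sin(np.radians(28))))
# cover free edge corners & others
print('bottle',plane(T,411,160,0),'roll',plane(T,352,172,.048),'carton',plane(T,358.5,262,.045),'dumb',plane(T,267,131,.03))
print('tab',plane(T,197.5,187,.29), plane(T,197.5,187,.30))
E
```

```text
sock [0.56454921 0.13478959 0.054     ] scene [0.56588067 0.12970834 0.054     ]
rim [[0.633 0.207 0.154]
 [0.637 0.061 0.154]
 [0.494 0.056 0.154]
 [0.491 0.201 0.154]] [0.56382251 0.13140262 0.154     ]
y dir yaw [np.float64(1.7835547145562538), np.float64(1.3406459957952825)] [np.float64(2.3337756191601753), np.float64(2.0511670701726294)]
lugs [array([ 0.45300739, -0.19138769,  0.055     ]), array([ 0.43337126, -0.25013795,  0.055     ])] [ 0.44318933 -0.22076282  0.055     ] 0.06194489793290996 yaw -18.481199727554934
bar end [ 0.52350391 -0.24706359  0.103745  ]
bottle [ 0.6995482  -0.28060143  0.        ] roll [ 0.65233406 -0.09647707  0.048     ] carton [ 0.3956502  -0.10715502  0.045     ] dumb [0.78600647 0.15132828 0.03      ]
tab [0.56045012 0.27577947 0.29      ] [0.55823576 0.27285901 0.3       ]
```

```bash
cat >> h.py <<'E'
from scipy.spatial.transform import Rotation as Ro
def Rs():
    s=env.get_state();return s,Ro.from_quat(np.roll(s['orientation'],-1))
def down(yaw_y):  # tool down, tool y at angle yaw_y deg
    t=np.radians(yaw_y);y=np.array([np.cos(t),np.sin(t),0]);z=np.array([0,0,-1.]);return Ro.from_matrix(np.c_[np.cross(y,z),y,z])
def go(p,R=None):
    s,r=Rs();print('t%.1f'%s['clock'],'tcp',s['tcp_pos'].round(4),'gap %.4f'%s['finger_gap'],'F',s['wrist_force'].round(1),'q',s['joint_pos'].round(2))
    if p is not None: print('shift mm',(r.inv().apply(np.array(p)-s['tcp_pos'])*1000).round(1))
    if R is not None: print('turn',(r.inv()*R).as_rotvec().round(3),'shift after turn',(R.inv().apply(np.array(p)-s['tcp_pos'])*1000).round(1))
E
python3 -m pendant '[{"fingers":85,"delta_pos":[42,-20,0],"angular":[0,0,0]},{"fingers":85,"delta_pos":[42,-20,0],"angular":[0,0,0]},{"fingers":85,"delta_pos":[42,-20,0],"angular":[0,0,0]},{"fingers":85,"delta_pos":[42,-20,0],"angular":[0,0,0]},{"fingers":85,"delta_pos":[42,-20,0],"angular":[0,0,0]},{"fingers":85,"delta_pos":[42,-20,0],"angular":[0,0,0]},{"fingers":85,"delta_pos":[42,-20,0],"angular":[0,0,0]},{"fingers":85,"delta_pos":[42,-17,0],"angular":[0,0,0]}]' 40
python3 -m pendant '[{"fingers":85,"delta_pos":[0,0,0],"angular":[0,0,-0.149]},{"fingers":85,"delta_pos":[0,0,0],"angular":[0,0,-0.149]},{"fingers":85,"delta_pos":[0,0,0],"angular":[0,0,-0.149]},{"fingers":85,"delta_pos":[0,0,0],"angular":[0,0,-0.149]},{"fingers":85,"delta_pos":[0,0,0],"angular":[0,0,-0.149]},{"fingers":85,"delta_pos":[0,0,0],"angular":[0,0,-0.149]},{"fingers":85,"delta_pos":[0,0,0],"angular":[0,0,-0.149]},{"fingers":85,"delta_pos":[0,0,0],"angular":[0,0,-0.149]}]'
python3 -m pendant '[{"fingers":85,"delta_pos":[0,0,0],"angular":[0,0,-0.149]},{"fingers":85,"delta_pos":[0,0,0],"angular":[0,0,-0.149]},{"fingers":85,"delta_pos":[0,0,0],"angular":[0,0,-0.149]},{"fingers":85,"delta_pos":[0,0,0],"angular":[0,0,-0.149]},{"fingers":85,"delta_pos":[0,0,0],"angular":[0,0,-0.149]},{"fingers":85,"delta_pos":[0,0,0],"angular":[0,0,-0.149]},{"fingers":85,"delta_pos":[0,0,0],"angular":[0,0,-0.149]},{"fingers":85,"delta_pos":[0,0,0],"angular":[0,0,-0.149]},{"fingers":85,"delta_pos":[0,0,0],"angular":[0,0,0]},{"fingers":85,"delta_pos":[0,0,0],"angular":[0,0,0]}]'
python3 - <<'E'
from h import *
go([.484,-.2345,.2],down(71.6))
P=env.camera_params('wrist');a=env.read_camera('wrist');cv2.imwrite('pics/w1.png',a);np.save('w1.npy',P['view'])
E
```

```text
clock: 0.9
tcp_pos: [0.4824, -0.2337, 0.2498]
orientation: [-0.0, 0.976, 0.218, -0.0]
wrist_force: [0.7, -1.1, -0.1]
finger_gap: 0.0849
clock: 1.7
tcp_pos: [0.4815, -0.2355, 0.2495]
orientation: [-0.001, 0.683, 0.73, -0.0]
wrist_force: [-0.4, 0.9, 0.4]
finger_gap: 0.0848
clock: 2.7
tcp_pos: [0.4816, -0.2356, 0.2497]
orientation: [-0.0, 0.16, 0.987, 0.0]
wrist_force: [-0.1, -0.1, 1.0]
finger_gap: 0.0853
t2.7 tcp [ 0.4816 -0.2356  0.2497] gap 0.0853 F [-0.1 -0.1  1. ] q [-0.6   0.24 -0.06  1.28 -0.   -0.28]
shift mm [-2.   1.8 49.7]
turn [ 0.    -0.001 -0.001] shift after turn [-1.9  1.8 49.7]
```

View pics/w1.png

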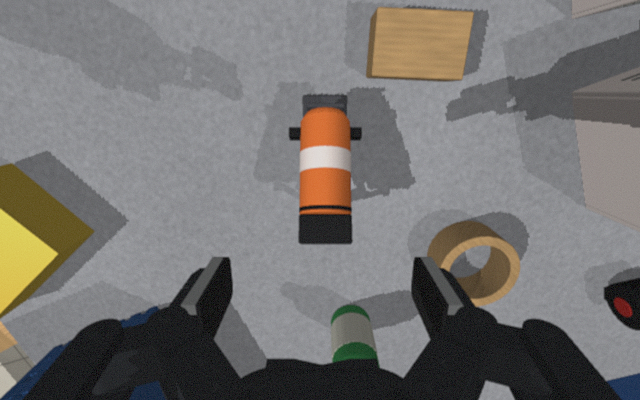

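The wrist view shows the canister straight along the image, with lugs at (294,133) and (356,133) and the bar end at (325,230). Jaw centre is near column 322, so the yaw already matches.

```bash
python3 - <<'E'
from h import *
P=env.camera_params('wrist')
a=cv2.imread('pics/w1.png')
l=[plane(P,u,133,.055) for u in(294,357)];d=l[1]-l[0]
m=np.mean(l,0);yaw=np.degrees(np.arctan2(d[1],d[0]));print(m,np.linalg.norm(d),'jaw ang',yaw)
bt=blob(hsv(a,(5,150,80),(18,255,255)),(280,100,370,220),2);print([b[:2] for b in bt])
# bar top edge near col centre
print('bar end',plane(P,325.5,216,.046+.128*.469+.007*.883),plane(P,325.5,243,.046+.128*.469-.007*.883))
th=np.radians(-18.4);ax=np.array([.883*np.cos(th),.883*np.sin(th),.469])
g=m+.049*ax;print('grasp',g);go(g,down(71.6))
E
```

```text
[ 0.44333416 -0.22001511  0.055     ] 0.06284385912853926 jaw ang 71.48612915023747
[([300, 168, 51, 40, 1842], [324.6, 187.3]), ([300, 107, 50, 43, 1741], [324.7, 128.0])]
bar end [ 0.50579791 -0.24133073  0.112213  ] [ 0.53713276 -0.25154522  0.099851  ]
grasp [ 0.48438918 -0.2336723   0.077981  ]
t2.8 tcp [ 0.4816 -0.2356  0.2498] gap 0.0851 F [-0.3 -0.6  0.5] q [-0.6   0.24 -0.06  1.28 -0.   -0.28]
shift mm [ -2.1   2.7 171.8]
turn [ 0.    -0.    -0.001] shift after turn [ -2.    2.7 171.8]
```

```bash
python3 -m pendant '[{"fingers":85,"delta_pos":[-2,2.7,40],"angular":[0,0,0]},{"fingers":85,"delta_pos":[0,0,40],"angular":[0,0,0]},{"fingers":85,"delta_pos":[0,0,35],"angular":[0,0,0]},{"fingers":85,"delta_pos":[0,0,25],"angular":[0,0,0]},{"fingers":85,"delta_pos":[0,0,20],"angular":[0,0,0]},{"fingers":85,"delta_pos":[0,0,12],"angular":[0,0,0]},{"fingers":85,"delta_pos":[0,0,0],"angular":[0,0,0]}]' 60
python3 -m pendant '[{"fingers":40,"delta_pos":[0,0,0],"angular":[0,0,0]},{"fingers":40,"delta_pos":[0,0,0],"angular":[0,0,0]},{"fingers":40,"delta_pos":[0,0,0],"angular":[0,0,0]},{"fingers":40,"delta_pos":[0,0,0],"angular":[0,0,0]},{"fingers":40,"delta_pos":[0,0,0],"angular":[0,0,0]},{"fingers":40,"delta_pos":[0,0,0],"angular":[0,0,0]},{"fingers":40,"delta_pos":[0,0,0],"angular":[0,0,0]},{"fingers":40,"delta_pos":[0,0,0],"angular":[0,0,0]}]'
python3 -m pendant '[{"fingers":40,"delta_pos":[0,0,-15],"angular":[0,0,0]},{"fingers":40,"delta_pos":[0,0,-30],"angular":[0,0,0]},{"fingers":40,"delta_pos":[0,0,-30],"angular":[0,0,0]},{"fingers":40,"delta_pos":[0,0,-30],"angular":[0,0,0]},{"fingers":40,"delta_pos":[0,0,-20],"angular":[0,0,0]},{"fingers":40,"delta_pos":[0,0,0],"angular":[0,0,0]}]'
python3 - <<'E'
from h import *
go([.55,-.02,.2],down(87))
E
```

```text
clock: 3.45
tcp_pos: [0.4834, -0.2331, 0.0764]
orientation: [-0.001, 0.159, 0.987, 0.001]
wrist_force: [-0.0, 0.2, 0.0]
finger_gap: 0.0853
clock: 4.25
tcp_pos: [0.4857, -0.2335, 0.0799]
orientation: [0.002, 0.159, 0.987, 0.0]
wrist_force: [0.1, 3.6, 5.2]
finger_gap: 0.0488
clock: 4.85
tcp_pos: [0.4862, -0.2349, 0.2068]
orientation: [0.003, 0.159, 0.987, -0.002]
wrist_force: [0.3, -0.5, -1.7]
finger_gap: 0.0489
t4.8 tcp [ 0.4862 -0.2349  0.2068] gap 0.0489 F [ 0.3 -0.5 -1.7] q [-0.6   0.26 -0.14  1.17 -0.   -0.28]
shift mm [  6.9 224.1   6.3]
turn [-0.003  0.006 -0.267] shift after turn [-52.4 217.9   6.8]
```

```bash
python3 -m pendant '[{"fingers":40,"delta_pos":[1,37,-3],"angular":[0,0,0]},{"fingers":40,"delta_pos":[1,37,-3],"angular":[0,0,0]},{"fingers":40,"delta_pos":[1,37,-3],"angular":[0,0,0]},{"fingers":40,"delta_pos":[1,37,-3],"angular":[0,0,0]},{"fingers":40,"delta_pos":[1,37,-3],"angular":[0,0,0]},{"fingers":40,"delta_pos":[1,37,-3],"angular":[0,0,0]},{"fingers":40,"delta_pos":[0,0,0],"angular":[0,0,-0.134]},{"fingers":40,"delta_pos":[0,0,0],"angular":[0,0,-0.134]},{"fingers":40,"delta_pos":[0,0,0],"angular":[0,0,0]}]'
python3 -m pendant '[{"fingers":40,"delta_pos":[0,0,0],"angular":[0,-0.12,0]},{"fingers":40,"delta_pos":[0,0,0],"angular":[0,-0.12,0]},{"fingers":40,"delta_pos":[0,0,0],"angular":[0,-0.12,0]},{"fingers":40,"delta_pos":[0,0,0],"angular":[0,-0.12,0]},{"fingers":40,"delta_pos":[0,0,0],"angular":[0,-0.12,0]},{"fingers":40,"delta_pos":[0,0,0],"angular":[0,-0.12,0]},{"fingers":40,"delta_pos":[0,0,0],"angular":[0,-0.12,0]},{"fingers":40,"delta_pos":[0,0,0],"angular":[0,-0.12,0]},{"fingers":40,"delta_pos":[0,0,0],"angular":[0,-0.122,0]},{"fingers":40,"delta_pos":[0,0,0],"angular":[0,0,0]}]'
python3 - <<'E'
from h import *
go([.55,-.02,.15]);s,r=Rs();print(r.as_matrix().round(3))
a=env.read_camera('scene');b=env.read_camera('top')
cv2.imwrite('pics/s2.png',np.hstack([cv2.resize(a[100:300,250:450],None,fx=2,fy=2),cv2.resize(b[120:320,220:420],None,fx=2,fy=2)]))
E
```

```text
clock: 5.75
tcp_pos: [0.5478, -0.0204, 0.2196]
orientation: [-0.001, 0.025, 1.0, 0.0]
wrist_force: [-0.3, -0.5, -2.6]
finger_gap: 0.0483
clock: 6.75
tcp_pos: [0.5829, -0.0256, 0.2619]
orientation: [0.492, 0.023, 0.87, -0.011]
wrist_force: [0.2, -0.1, -2.9]
finger_gap: 0.0481
t6.8 tcp [ 0.5829 -0.0256  0.2619] gap 0.0481 F [ 0.2 -0.1 -2.9] q [-0.28 -0.21 -1.02 -0.26  0.2  -0.12]
shift mm [113.    3.6  29.3]
[[-0.514  0.05   0.856]
 [ 0.029  0.999 -0.041]
 [-0.857  0.003 -0.515]]
```

View pics/s2.png

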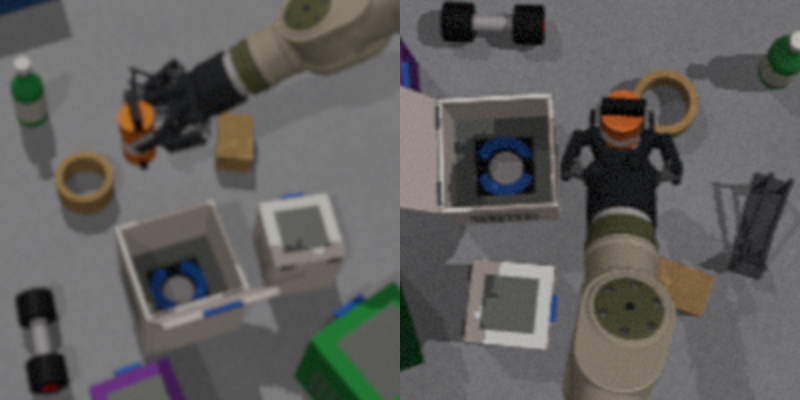

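```bash
python3 - <<'E'
from h import *
T=env.camera_params("top");print('yellow',plane(T,508,237,.06),plane(T,508,237,0),plane(T,530,270,.06))
s,r=Rs();p0=s['tcp_pos'];p1=np.array([.52,-.41,.23])
dz=Ro.from_rotvec([0,0,np.radians(-36.5/9)])
for i in range(9):
    print((r.inv().apply((p1-p0)/9)*1000).round(0),(r.inv()*dz*r).as_rotvec().round(3)); r=dz*r
E
```

```text
yellow [ 0.45797704 -0.52260552  0.06      ] [ 0.46306718 -0.55132767  0.        ] [ 0.3669734  -0.57401691  0.06      ]
[  5. -43.  -2.] [ 0.06  -0.     0.037]
[  3. -43.   0.] [ 0.06  -0.     0.037]
[  2. -43.   3.] [ 0.06  -0.     0.037]
[ -0. -43.   5.] [ 0.06  -0.     0.037]
[ -2. -43.   8.] [ 0.06  -0.     0.037]
[ -3. -42.  11.] [ 0.06  -0.     0.037]
[ -5. -41.  13.] [ 0.06  -0.     0.037]
[ -6. -40.  16.] [ 0.06  -0.     0.037]
[ -8. -39.  18.] [ 0.06  -0.     0.037]
```

```bash
python3 -m pendant '[{"fingers":40,"delta_pos":[5,-43,-2],"angular":[0.06,0,0.037]},{"fingers":40,"delta_pos":[3,-43,0],"angular":[0.06,0,0.037]},{"fingers":40,"delta_pos":[2,-43,3],"angular":[0.06,0,0.037]},{"fingers":40,"delta_pos":[0,-43,5],"angular":[0.06,0,0.037]},{"fingers":40,"delta_pos":[-2,-43,8],"angular":[0.06,0,0.037]},{"fingers":40,"delta_pos":[-3,-42,11],"angular":[0.06,0,0.037]},{"fingers":40,"delta_pos":[-5,-41,13],"angular":[0.06,0,0.037]},{"fingers":40,"delta_pos":[-6,-40,16],"angular":[0.06,0,0.037]},{"fingers":40,"delta_pos":[-8,-39,18],"angular":[0.06,0,0.037]},{"fingers":40,"delta_pos":[0,0,0],"angular":[0,0,0]}]'
python3 - <<'E'
from h import *
s,r=Rs();z=r.as_matrix()[:,2];print(r.as_matrix().round(3))
h=np.arctan2(z[1],z[0]);zt=np.array([.883*np.cos(h),.883*np.sin(h),-.469]);y=np.array([-np.sin(h),np.cos(h),0])
go([.52,-.41,.09],Ro.from_matrix(np.c_[np.cross(y,zt),y,zt]))
E
```

```text
clock: 7.85
tcp_pos: [0.5238, -0.4133, 0.2325]
orientation: [0.457, 0.296, 0.823, -0.162]
wrist_force: [0.3, 0.9, -1.9]
finger_gap: 0.0486
[[-0.407  0.635  0.656]
 [ 0.339  0.772 -0.537]
 [-0.848  0.003 -0.53 ]]
t7.8 tcp [ 0.5238 -0.4133  0.2325] gap 0.0486 F [ 0.3  0.9 -1.9] q [-0.85  0.02 -0.9  -0.36  0.13 -0.08]
shift mm [123.6  -0.3  71.2]
turn [-0.    -0.07  -0.004] shift after turn [128.2   0.2  62.4]
```

```bash
python3 -m pendant '[{"fingers":40,"delta_pos":[0,0,0],"angular":[0,-0.07,0]},{"fingers":40,"delta_pos":[30,0,16],"angular":[0,0,0]},{"fingers":40,"delta_pos":[30,0,16],"angular":[0,0,0]},{"fingers":40,"delta_pos":[30,0,16],"angular":[0,0,0]},{"fingers":40,"delta_pos":[25,0,13],"angular":[0,0,0]},{"fingers":40,"delta_pos":[15,0,8],"angular":[0,0,0]},{"fingers":40,"delta_pos":[0,0,0],"angular":[0,0,0]}]'
python3 - <<'E'
from h import *
s,r=Rs();go([s['tcp_pos'][0],s['tcp_pos'][1],.07]);print(r.as_matrix().round(3))
E
```

```text
clock: 8.55
tcp_pos: [0.5456, -0.425, 0.0921]
orientation: [0.474, 0.29, 0.814, -0.166]
wrist_force: [-0.3, -0.3, -3.7]
finger_gap: 0.0486
t8.6 tcp [ 0.5456 -0.425   0.0921] gap 0.0486 F [-0.3 -0.3 -3.7] q [-0.83  0.44 -1.03 -0.94  0.13 -0.07]
shift mm [19.2 -0.1 10.9]
[[-0.382  0.63   0.676]
 [ 0.315  0.777 -0.546]
 [-0.869  0.005 -0.495]]
```

```bash
python3 -m pendant '[{"fingers":40,"delta_pos":[-10,0,17],"angular":[0,0,0]},{"fingers":40,"delta_pos":[-5,0,9],"angular":[0,-0.03,0]},{"fingers":40,"delta_pos":[8,0,4],"angular":[0,0,0]},{"fingers":40,"delta_pos":[4,0,2],"angular":[0,0,0]},{"fingers":40,"delta_pos":[2,0,1],"angular":[0,0,0]},{"fingers":40,"delta_pos":[0,0,0],"angular":[0,0,0]}]'
python3 - <<'E'
from h import *
s,r=Rs();go([s['tcp_pos'][0],s['tcp_pos'][1],.07]);print(r.as_matrix().round(3))
cv2.imwrite('pics/s3.png',env.read_camera('scene'))
E
```

```text
clock: 9.15
tcp_pos: [0.5691, -0.4444, 0.0809]
orientation: [0.489, 0.286, 0.806, -0.172]
wrist_force: [0.8, -0.4, -3.2]
finger_gap: 0.0481
t9.2 tcp [ 0.5691 -0.4444  0.0809] gap 0.0481 F [ 0.8 -0.4 -3.2] q [-0.82  0.53 -0.98 -1.02  0.13 -0.06]
shift mm [ 9.7 -0.   5. ]
[[-0.358  0.63   0.689]
 [ 0.294  0.777 -0.557]
 [-0.887  0.003 -0.463]]
```

```bash
python3 -m pendant '[{"fingers":40,"delta_pos":[3,0,1.5],"angular":[0,0,0]},{"fingers":40,"delta_pos":[3,0,1.5],"angular":[0,0,0]},{"fingers":40,"delta_pos":[1.8,0,1],"angular":[0,0,0]},{"fingers":40,"delta_pos":[0,0,0],"angular":[0,0,0]}]'
python3 - <<'E'
from h import *
go(None);T=env.camera_params('top');print(proj(T,np.array([.569,-.444,.0])),proj(T,np.array([.569,-.444,.128])))
b=env.read_camera('top');a=env.read_camera('scene')
cv2.imwrite('pics/s4.png',np.hstack([cv2.resize(b[100:300,400:600],None,fx=2,fy=2),cv2.resize(a[40:240,220:420],None,fx=2,fy=2)]))
E
```

```text
clock: 9.6
tcp_pos: [0.5698, -0.4452, 0.0727]
orientation: [0.49, 0.286, 0.805, -0.172]
wrist_force: [0.7, -0.0, -1.6]
finger_gap: 0.0482
t9.6 tcp [ 0.5698 -0.4452  0.0727] gap 0.0482 F [ 0.7 -0.  -1.6] q [-0.82  0.55 -0.98 -1.05  0.13 -0.06]
(np.float64(468.43626283289797), np.float64(201.8088581212147)) (np.float64(486.4079755288323), np.float64(193.2905574812463))
```

View pics/s4.png

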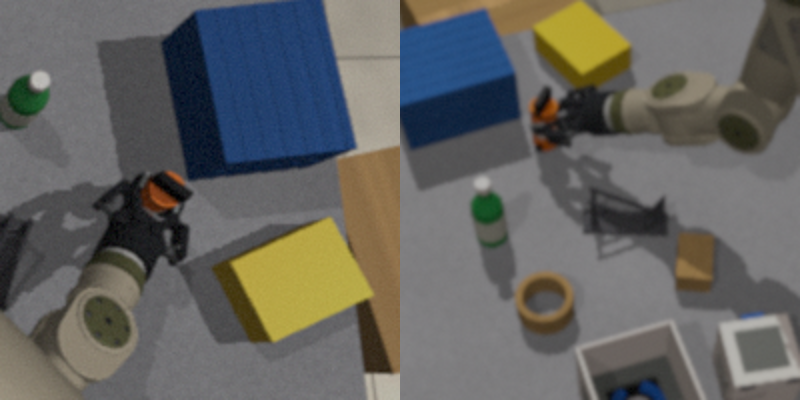

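```bash
python3 -m pendant '[{"fingers":60,"delta_pos":[0.5,0,0.3],"angular":[0,0,0]},{"fingers":85,"delta_pos":[0,0,0],"angular":[0,0,0]},{"fingers":85,"delta_pos":[0,0,0],"angular":[0,0,0]},{"fingers":85,"delta_pos":[0,0,0],"angular":[0,0,0]},{"fingers":85,"delta_pos":[0,0,0],"angular":[0,0,0]},{"fingers":85,"delta_pos":[-9,0,-5],"angular":[0,0,0]},{"fingers":85,"delta_pos":[-22,0,-12],"angular":[0,0,0]},{"fingers":85,"delta_pos":[-27,0,-14],"angular":[0,0,0]},{"fingers":85,"delta_pos":[-27,0,-14],"angular":[0,0,0]},{"fingers":85,"delta_pos":[-27,0,-14],"angular":[0,0,0]},{"fingers":85,"delta_pos":[-20,0,-10],"angular":[0,0,0]},{"fingers":85,"delta_pos":[0,0,0],"angular":[0,0,0]}]'
python3 -m pendant '[{"fingers":85,"delta_pos":[0,0,-20],"angular":[0,0.12,0]},{"fingers":85,"delta_pos":[0,0,-20],"angular":[0,0.12,0]},{"fingers":85,"delta_pos":[0,0,-20],"angular":[0,0.12,0]},{"fingers":85,"delta_pos":[0,0,-20],"angular":[0,0.12,0]},{"fingers":85,"delta_pos":[0,0,-20],"angular":[0,0.12,0]},{"fingers":85,"delta_pos":[0,0,0],"angular":[0,0.12,0]},{"fingers":85,"delta_pos":[0,0,0],"angular":[0,0.12,0]},{"fingers":85,"delta_pos":[0,0,0],"angular":[0,0.12,0]},{"fingers":85,"delta_pos":[0,0,0],"angular":[0,0.12,0]},{"fingers":85,"delta_pos":[0,0,0],"angular":[0,0,0]}]'
python3 - <<'E'
from h import *
go([.5698,-.4452,.25],down(141))
P=env.camera_params('wrist');a=env.read_camera('wrist');cv2.imwrite('pics/w2.png',a)
for x in blob(hsv(a,(5,150,80),(18,255,255)),(0,0,640,400),2):print(x[:2])
print(proj(P,np.array([.5698,-.4452,.128])))
E
```

```text
clock: 10.9
tcp_pos: [0.5708, -0.4467, 0.2282]
orientation: [0.494, 0.285, 0.803, -0.174]
wrist_force: [1.1, -0.3, 0.5]
finger_gap: 0.0852
clock: 11.9
tcp_pos: [0.5232, -0.4093, 0.2659]
orientation: [0.048, 0.334, 0.941, -0.015]
wrist_force: [0.1, -1.2, -1.5]
finger_gap: 0.0853
t11.9 tcp [ 0.5232 -0.4093  0.2659] gap 0.0853 F [ 0.1 -1.2 -1.5] q [-0.79  0.4   0.21  1.28  0.01 -0.11]
shift mm [-56.9   1.5  21.8]
turn [-0.077  0.082 -1.571] shift after turn [ -1.4 -58.8  15.9]
([300, 184, 47, 33, 1112], [322.6, 202.1])
([303, 169, 39, 17, 235], [321.9, 174.6])
(np.float64(323.95947649681784), np.float64(233.16121650360196))
```

View pics/w2.png

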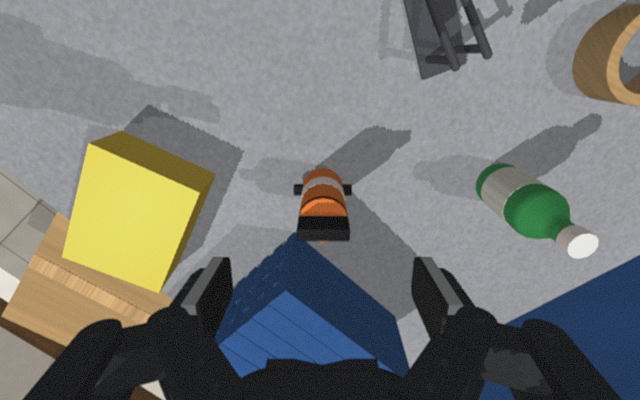

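```bash
python3 - <<'E'
from h import *
P=env.camera_params('wrist')
m=plane(P,323,188.5,.019);print('axis lugs',m,'bar top far edge',plane(P,324,240.5,.128))
l=[plane(P,u,188.5,.019) for u in(294.5,351.5)];d=l[1]-l[0];print(np.linalg.norm(d),'lug ang',np.degrees(np.arctan2(d[1],d[0])))
print('box base',plane(P,297,235,0),'top?',[plane(P,286,292,z).round(3) for z in(.1,.13,.16)])
ang=np.degrees(np.arctan2(d[1],d[0]));go([m[0],m[1],.25],down(ang+90))
E
```

```text
axis lugs [ 0.57161976 -0.44669431  0.019     ] bar top far edge [ 0.5769385  -0.45071768  0.128     ]
0.07112032962317809 lug ang 50.77646365259494
box base [ 6.10105104e-01 -5.24853607e-01  5.55111512e-17] top? [array([ 0.617, -0.538,  0.1  ]), array([ 0.599, -0.518,  0.13 ]), array([ 0.581, -0.498,  0.16 ])]
t11.9 tcp [ 0.523  -0.409   0.2667] gap 0.0851 F [ 0.2 -0.1 -0.9] q [-0.79  0.4   0.21  1.27  0.01 -0.11]
shift mm [-59.4   1.3  23.1]
turn [-0.081  0.086 -1.567] shift after turn [ -1.5 -61.5  16.7]
```

```bash
python3 -m pendant '[{"fingers":60,"delta_pos":[0,0,0],"angular":[0,0.117,0]},{"fingers":60,"delta_pos":[0,0,0],"angular":[0,0,-0.143]},{"fingers":60,"delta_pos":[0,0,0],"angular":[0,0,-0.143]},{"fingers":60,"delta_pos":[0,0,0],"angular":[0,0,-0.143]},{"fingers":60,"delta_pos":[0,0,0],"angular":[0,0,-0.143]},{"fingers":60,"delta_pos":[0,0,0],"angular":[0,0,-0.143]},{"fingers":60,"delta_pos":[0,0,0],"angular":[0,0,-0.143]},{"fingers":60,"delta_pos":[0,0,0],"angular":[0,0,-0.143]},{"fingers":60,"delta_pos":[0,0,0],"angular":[0,0,-0.143]},{"fingers":60,"delta_pos":[0,0,0],"angular":[0,0,-0.143]},{"fingers":60,"delta_pos":[0,0,0],"angular":[0,0,-0.143]},{"fingers":60,"delta_pos":[0,0,0],"angular":[0,0,-0.141]}]'
python3 -m pendant '[{"fingers":60,"delta_pos":[0,-30,0],"angular":[0,0,0]},{"fingers":60,"delta_pos":[0,-31,0],"angular":[0,0,0]},{"fingers":60,"delta_pos":[0,0,0],"angular":[0,0,0]}]'
python3 - <<'E'
from h import *
go([.5716,-.4466,.123],down(140.8))
E
```

```text
clock: 13.15
tcp_pos: [0.5215, -0.4072, 0.2711]
orientation: [0.0, -0.433, 0.902, 0.002]
wrist_force: [0.1, -0.9, 0.8]
finger_gap: 0.0601
clock: 13.45
tcp_pos: [0.5708, -0.4477, 0.2678]
orientation: [0.0, -0.43, 0.903, 0.003]
wrist_force: [0.8, 0.3, -1.2]
finger_gap: 0.06
t13.4 tcp [ 0.5708 -0.4477  0.2678] gap 0.0600 F [ 0.8  0.3 -1.2] q [-0.78  0.65  0.61  1.54  0.   -1.67]
shift mm [ -0.9  -0.7 144.8]
turn [0.005 0.003 0.002] shift after turn [ -1.4   0.  144.8]
```

```bash
python3 -m pendant '[{"fingers":60,"delta_pos":[-1.2,-0.3,40],"angular":[0.005,0.003,0]},{"fingers":60,"delta_pos":[0,0,40],"angular":[0,0,0]},{"fingers":60,"delta_pos":[0,0,35],"angular":[0,0,0]},{"fingers":60,"delta_pos":[0,0,20],"angular":[0,0,0]},{"fingers":60,"delta_pos":[0,0,9],"angular":[0,0,0]},{"fingers":60,"delta_pos":[0,0,0],"angular":[0,0,0]}]'
python3 -m pendant '[{"fingers":5,"delta_pos":[0,0,0],"angular":[0,0,0]},{"fingers":5,"delta_pos":[0,0,0],"angular":[0,0,0]},{"fingers":5,"delta_pos":[0,0,0],"angular":[0,0,0]},{"fingers":5,"delta_pos":[0,0,0],"angular":[0,0,0]},{"fingers":5,"delta_pos":[0,0,0],"angular":[0,0,0]},{"fingers":5,"delta_pos":[0,0,0],"angular":[0,0,0]},{"fingers":5,"delta_pos":[0,0,0],"angular":[0,0,0]},{"fingers":5,"delta_pos":[0,0,0],"angular":[0,0,0]},{"fingers":5,"delta_pos":[0,0,0],"angular":[0,0,0]},{"fingers":5,"delta_pos":[0,0,0],"angular":[0,0,0]}]' 100
python3 -m pendant '[{"fingers":5,"delta_pos":[0,0,-10],"angular":[0,0,0]},{"fingers":5,"delta_pos":[0,0,-30],"angular":[0,0,0]},{"fingers":5,"delta_pos":[0,0,-40],"angular":[0,0,0]},{"fingers":5,"delta_pos":[0,0,-40],"angular":[0,0,0]},{"fingers":5,"delta_pos":[0,0,-40],"angular":[0,0,0]},{"fingers":5,"delta_pos":[0,0,-40],"angular":[0,0,0]},{"fingers":5,"delta_pos":[0,0,0],"angular":[0,0,0]}]'
python3 - <<'E'
from h import *
go([.5645,.132,.33],down(182))
s,r=Rs();p0=s['tcp_pos'];p1=np.array([.545,.1,.33])
print((r.inv().apply((p1-p0))*1000).round(0))
E
```

```text
clock: 14.05
tcp_pos: [0.5688, -0.4439, 0.1259]
orientation: [-0.001, -0.43, 0.903, 0.001]
wrist_force: [-0.1, 0.4, 0.4]
finger_gap: 0.0599
clock: 15.05
tcp_pos: [0.5709, -0.446, 0.1287]
orientation: [0.0, -0.43, 0.903, -0.001]
wrist_force: [0.7, 1.1, 5.9]
finger_gap: 0.0114
clock: 15.75
tcp_pos: [0.5713, -0.4462, 0.3343]
orientation: [0.001, -0.43, 0.903, -0.004]
wrist_force: [1.2, -0.6, -0.8]
finger_gap: 0.0118
t15.8 tcp [ 0.5713 -0.4462  0.3343] gap 0.0118 F [ 1.2 -0.6 -0.8] q [-0.77  0.66  0.81  1.71 -0.   -1.66]
shift mm [-4.447e+02  3.697e+02  3.000e-01]
turn [-0.008 -0.005 -0.717] shift after turn [-578.1  -13.4    4.3]
[-408.  365.    0.]
```

```bash
python3 -m pendant '[{"fingers":5,"delta_pos":[0,0,0],"angular":[-0.008,-0.005,-0.12]},{"fingers":5,"delta_pos":[0,0,0],"angular":[0,0,-0.12]},{"fingers":5,"delta_pos":[0,0,0],"angular":[0,0,-0.12]},{"fingers":5,"delta_pos":[0,0,0],"angular":[0,0,-0.12]},{"fingers":5,"delta_pos":[0,0,0],"angular":[0,0,-0.12]},{"fingers":5,"delta_pos":[0,0,0],"angular":[0,0,-0.117]},{"fingers":5,"delta_pos":[-25,-1,0],"angular":[0,0,0]},{"fingers":5,"delta_pos":[-40,-1,0],"angular":[0,0,0]},{"fingers":5,"delta_pos":[-40,-1,0],"angular":[0,0,0]},{"fingers":5,"delta_pos":[-40,-1,0],"angular":[0,0,0]},{"fingers":5,"delta_pos":[-40,-1,0],"angular":[0,0,0]},{"fingers":5,"delta_pos":[-40,-1,0],"angular":[0,0,0]}]'
python3 -m pendant '[{"fingers":5,"delta_pos":[-40,-1,0],"angular":[0,0,0]},{"fingers":5,"delta_pos":[-40,-1,0],"angular":[0,0,0]},{"fingers":5,"delta_pos":[-40,-1,0],"angular":[0,0,0]},{"fingers":5,"delta_pos":[-40,-1,0],"angular":[0,0,0]},{"fingers":5,"delta_pos":[-40,-1,0],"angular":[0,0,0]},{"fingers":5,"delta_pos":[-40,-1,0],"angular":[0,0,0]},{"fingers":5,"delta_pos":[-30,-1,0],"angular":[0,0,0]},{"fingers":5,"delta_pos":[0,0,0],"angular":[0,0,0]},{"fingers":5,"delta_pos":[0,0,0],"angular":[0,0,0]}]'
python3 - <<'E'
from h import *
go([.5645,.132,.33],down(182))
P=env.camera_params('wrist');a=env.read_camera('wrist');cv2.imwrite('pics/w3.png',a)
for x in blob(hsv(a,(5,150,80),(18,255,255)),(0,0,640,400),2):print('or',x[:2])
for x in blob(hsv(a,(100,120,50),(125,255,255)),(0,0,640,400),4):print('bl',x[:2])
print(proj(P,np.array([.5645,.132,.054])))
E
```

```text
clock: 16.95
tcp_pos: [0.5675, -0.2183, 0.3276]
orientation: [-0.001, 0.719, -0.695, -0.006]
wrist_force: [0.7, 1.3, -2.2]
finger_gap: 0.0119
clock: 17.85
tcp_pos: [0.5653, 0.0505, 0.3306]
orientation: [-0.001, 0.72, -0.694, -0.006]
wrist_force: [-0.2, 0.7, -2.6]
finger_gap: 0.0117
t17.9 tcp [0.5653 0.0505 0.3306] gap 0.0117 F [-0.2  0.7 -2.6] q [-0.06  0.3   0.22  1.5   0.01 -1.66]
shift mm [-81.5  -2.2   1.3]
turn [0.006 0.009 0.002] shift after turn [-81.5  -2.    0.6]
or ([276, 187, 92, 76, 3252], [321.5, 221.6])
or ([293, 169, 57, 20, 315], [321.5, 175.9])
bl ([0, 192, 64, 208, 6790], [21.1, 329.6])
bl ([481, 179, 31, 9, 186], [496.1, 183.1])
(np.float64(318.73493140952763), np.float64(215.4558245854178))
```

View pics/w3.png

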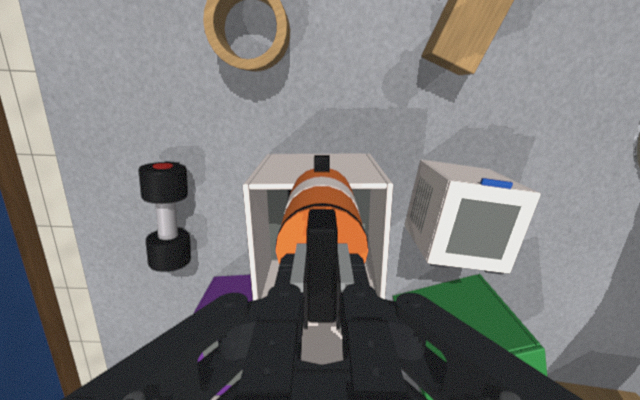

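```bash
python3 - <<'E'
from h import *
P=env.camera_params('wrist')
a=cv2.imread('pics/w3.png');g=a[178:196,236:400].min(2)
print(g[:, [20,60]].T);print(g[10])
print(g[4])
l,r=plane(P,246,186.5,.154),plane(P,391.5,186,.154);m=(l+r)/2;print(l,r,m,np.linalg.norm(l-r),'x-dir',np.degrees(np.arctan2(*(l-r)[[1,0]])))
xd=(l-r)/np.linalg.norm(l-r);print('center',m+.075*np.array([-xd[1],xd[0],0]))
# lug near in image (322,163): canister front lug
print('canister lug -y, expect ',proj(P,np.array([.5653,.0505-.036,.3306-.128+.019])))
E
```

```text
[[166 164 164 161 165 177 217 233 234 231 215 153 111 101 105 103 110 104]
 [152 131  99  73  47  33  29  41  78 119 140 146 138 142 150 173 182 142]]
[158 158 163 161 159 154 170 221 231 235 232 221 180 179 206 217 214 215
 218 215 215 217 216 217 216 215 219 215 212 215 217 210 212 212 211 209
 210 208 208 207 205 211 209 207 204 202 202 200 202 206 202 204 201 199
 204 187 116  50  65 109 140 147 144 145 152 157 156 164 168 176 179 160
 124 101  81  65  49  38  40  43  40  45  45  34  39  43  39  39  38  46
  43  38  43  40  40  57  77  84 113 143 153 170 170 175 166 164 161 157
 158 155 157 145 121  67  64 119 164 169 174 173 176 174 180 172 176 177
 176 173 169 172 172 170 170 171 172 176 178 184 184 184 181 182 180 183
 186 181 177 184 178 160 143 187 221 232 232 229 200 151 134 140 143 141
 141 138]
[155 160 161 154 156 158 159 158 163 161 165 161 158 150 143 155 167 166
 165 165 165 160 163 167 164 169 163 164 164 170 161 166 167 165 165 161
 164 162 164 167 162 164 166 167 166 166 165 161 163 162 165 166 163 163
 163 167 165 169 151  95  47  40  34  41  60  81 118 146 150 158 158 161
 158 158 160 161 162 161 161 164 166 162 164 164 163 159 166 164 158 168
 165 164 164 164 162 165 165 160 163 168 165 164 162 152 138 115  83  53
  39  39  40  58 108 158 170 172 169 168 169 170 167 171 167 170 170 167
 168 169 171 166 173 170 169 166 173 170 170 171 177 170 170 176 171 173
 172 171 169 171 170 149 137 145 164 170 175 165 146 136 139 137 137 139
 145 143]
[0.63907137 0.06117412 0.154     ] [0.49463297 0.05601171 0.154     ] [0.56685217 0.05859292 0.154     ] 0.14453062743992323 x-dir 2.0469508503829528
center [0.56417328 0.13354506 0.154     ]
canister lug -y, expect  (np.float64(322.6543881193013), np.float64(156.5589979056528))
```

```bash
python3 -m pendant '[{"fingers":5,"delta_pos":[-30,-0.5,0],"angular":[0.006,0.009,0.002]},{"fingers":5,"delta_pos":[-35,-0.5,0],"angular":[0,0,0]},{"fingers":5,"delta_pos":[-16,-0.5,0],"angular":[0,0,0]},{"fingers":5,"delta_pos":[0,0,20],"angular":[0,0,0]},{"fingers":5,"delta_pos":[0,0,35],"angular":[0,0,0]},{"fingers":5,"delta_pos":[0,0,35],"angular":[0,0,0]},{"fingers":5,"delta_pos":[0,0,25],"angular":[0,0,0]},{"fingers":5,"delta_pos":[0,0,15],"angular":[0,0,0]},{"fingers":5,"delta_pos":[0,0,0],"angular":[0,0,0]},{"fingers":5,"delta_pos":[0,0,0],"angular":[0,0,0]}]'
python3 - <<'E'
from h import *
go([.565,.1315,.182],down(182));s,r=Rs();print(r.as_matrix().round(3))
E
```

```text
clock: 18.9
tcp_pos: [0.5649, 0.13, 0.2018]
orientation: [-0.0, 0.718, -0.696, 0.0]
wrist_force: [-0.1, 0.0, -1.5]
finger_gap: 0.0115
t18.9 tcp [0.5649 0.13   0.2018] gap 0.0115 F [-0.1  0.  -1.5] q [ 0.09  0.34 -0.04  1.19  0.   -1.52]
shift mm [-1.5 -0.1 19.8]
turn [-0.001  0.    -0.003] shift after turn [-1.5 -0.1 19.8]
[[ 0.032 -0.999  0.001]
 [-0.999 -0.032  0.   ]
 [-0.    -0.001 -1.   ]]
```

```bash
python3 -m pendant '[{"fingers":5,"delta_pos":[-1,0,10],"angular":[0,0,0]},{"fingers":5,"delta_pos":[0,0,8],"angular":[0,0,0]},{"fingers":5,"delta_pos":[0,0,4],"angular":[0,0,0]},{"fingers":5,"delta_pos":[0,0,4],"angular":[0,0,0]},{"fingers":5,"delta_pos":[0,0,4],"angular":[0,0,0]},{"fingers":5,"delta_pos":[0,0,0],"angular":[0,0,0]}]'
python3 -c "
from h import *
go([.565,.1315,.162],down(182))"
```

```text
clock: 19.5
tcp_pos: [0.5645, 0.132, 0.1711]
orientation: [-0.0, 0.719, -0.695, -0.0]
wrist_force: [-1.0, 0.1, -2.8]
finger_gap: 0.0112
t19.5 tcp [0.5645 0.132  0.1711] gap 0.0112 F [-1.   0.1 -2.8] q [ 0.09  0.36 -0.09  1.13  0.   -1.51]
shift mm [ 0.5 -0.5  9.1]
turn [-0.     0.001 -0.002] shift after turn [ 0.5 -0.5  9.1]
```

```bash
python3 -m pendant '[{"fingers":5,"delta_pos":[0,0,3],"angular":[0,0,0]},{"fingers":5,"delta_pos":[0,0,3],"angular":[0,0,0]},{"fingers":5,"delta_pos":[0,0,3],"angular":[0,0,0]},{"fingers":5,"delta_pos":[0,0,3],"angular":[0,0,0]},{"fingers":5,"delta_pos":[0,0,0],"angular":[0,0,0]}]'
python3 -m pendant '[{"fingers":5,"delta_pos":[0,0,3],"angular":[0,0,0]},{"fingers":5,"delta_pos":[0,0,3],"angular":[0,0,0]},{"fingers":5,"delta_pos":[0,0,3],"angular":[0,0,0]},{"fingers":5,"delta_pos":[0,0,3],"angular":[0,0,0]},{"fingers":5,"delta_pos":[0,0,0],"angular":[0,0,0]}]'
```

```text
clock: 20.0
tcp_pos: [0.565, 0.1317, 0.16]
orientation: [-0.001, 0.719, -0.695, 0.001]
wrist_force: [-0.7, -0.6, 2.6]
finger_gap: 0.0113
clock: 20.5
tcp_pos: [0.5649, 0.1318, 0.1477]
orientation: [-0.001, 0.719, -0.695, 0.0]
wrist_force: [-0.1, -1.9, 6.3]
finger_gap: 0.0116
```

```bash
python3 -m pendant '[{"fingers":5,"delta_pos":[0,0,3],"angular":[0,0,0]},{"fingers":5,"delta_pos":[0,0,2],"angular":[0,0,0]},{"fingers":5,"delta_pos":[0,0,1.5],"angular":[0,0,0]},{"fingers":5,"delta_pos":[0,0,0],"angular":[0,0,0]},{"fingers":5,"delta_pos":[0,0,0],"angular":[0,0,0]}]'
```

```text
clock: 21.0
tcp_pos: [0.5653, 0.1322, 0.1418]
orientation: [-0.001, 0.719, -0.695, 0.0]
wrist_force: [-4.7, 0.7, 4.5]
finger_gap: 0.0117
```

```bash
python3 -m pendant '[{"fingers":5,"delta_pos":[0,0,1.5],"angular":[0,0,0]},{"fingers":5,"delta_pos":[0,0,0],"angular":[0,0,0]},{"fingers":5,"delta_pos":[0,0,0],"angular":[0,0,0]}]'
```

```text
clock: 21.3
tcp_pos: [0.5653, 0.1326, 0.1403]
orientation: [-0.002, 0.719, -0.695, 0.0]
wrist_force: [-0.5, 11.9, 3.3]
finger_gap: 0.0117
```

```bash
python3 -m pendant '[{"fingers":5,"delta_pos":[-1.5,0,0],"angular":[0,0,0]},{"fingers":5,"delta_pos":[0,0,0],"angular":[0,0,0]},{"fingers":5,"delta_pos":[0,0,0],"angular":[0,0,0]}]'; python3 -c "
from h import *
s,r=Rs();print(s['wrist_force'],s['ft_torque'],s['tcp_pos'],r.as_matrix()[:,2])"
```

```text
clock: 21.6
tcp_pos: [0.5651, 0.1344, 0.1403]
orientation: [-0.002, 0.719, -0.695, -0.0]
wrist_force: [-0.9, -4.9, 5.0]
finger_gap: 0.0116
[-0.86181812 -4.90926193  5.04509279] [ 0.94564202  0.38971821 -0.51163542] [0.56509498 0.13444759 0.14026801] [ 0.0022693   0.00268325 -0.99999383]
```

```bash
python3 -m pendant '[{"fingers":5,"delta_pos":[0.5,0,0],"angular":[0,0,0.06]},{"fingers":5,"delta_pos":[0,0,0],"angular":[0,0,0.08]},{"fingers":5,"delta_pos":[0,0,0],"angular":[0,0,0.08]},{"fingers":5,"delta_pos":[0,0,0],"angular":[0,0,0.08]},{"fingers":5,"delta_pos":[0,0,0],"angular":[0,0,0]}]'; python3 -c "
from h import *
s,r=Rs();go([.565,.1336,.14],down(122));print(s['ft_torque'])"
```

```text
clock: 22.1
tcp_pos: [0.5634, 0.1314, 0.1387]
orientation: [-0.002, -0.606, 0.796, -0.001]
wrist_force: [-3.5, -6.5, 1.3]
finger_gap: 0.0114
t22.1 tcp [0.5634 0.1314 0.1387] gap 0.0114 F [-3.5 -6.5  1.3] q [ 0.09  0.38 -0.14  1.05 -0.   -1.21]
shift mm [-2.5 -1.  -1.3]
turn [-0.    -0.004  0.743] shift after turn [-2.5  1.  -1.3]
[-1.65791405  0.34415649 -0.3177703 ]
```

```bash
python3 -m pendant '[{"fingers":5,"delta_pos":[-0.5,0,0],"angular":[0,0,0.08]},{"fingers":5,"delta_pos":[0,0,0],"angular":[0,0,0.08]},{"fingers":5,"delta_pos":[0,0,0],"angular":[0,0,0.08]},{"fingers":5,"delta_pos":[0,0,0],"angular":[0,0,0.08]},{"fingers":5,"delta_pos":[0,0,0],"angular":[0,0,0.08]},{"fingers":5,"delta_pos":[0,0,0],"angular":[0,0,0]}]'; python3 -c "
from h import *
s,r=Rs();go([.565,.1336,.14],down(122));print(s['ft_torque'])"
```

```text
clock: 22.7
tcp_pos: [0.5625, 0.1319, 0.1387]
orientation: [-0.002, -0.436, 0.9, -0.0]
wrist_force: [-5.0, -7.3, 4.3]
finger_gap: 0.0117
t22.7 tcp [0.5625 0.1319 0.1387] gap 0.0117 F [-5.  -7.3  4.3] q [ 0.09  0.38 -0.14  1.06 -0.   -0.81]
shift mm [-2.9 -0.9 -1.3]
turn [ 0.001 -0.005  0.343] shift after turn [-3.   0.1 -1.3]
[-1.1924028   1.05624293 -0.07138662]
```

```bash
python3 -m pendant '[{"fingers":5,"delta_pos":[0,0,0],"angular":[0,0,0.08]},{"fingers":5,"delta_pos":[0,0,0],"angular":[0,0,0.08]},{"fingers":5,"delta_pos":[0,0,0],"angular":[0,0,0.08]},{"fingers":5,"delta_pos":[0,0,0],"angular":[0,0,0.06]},{"fingers":5,"delta_pos":[0,0,0],"angular":[0,0,0]}]'; python3 -c "
from h import *
s,r=Rs();go([.565,.1336,.14],down(122));print(s['ft_torque'])
a=env.read_camera('wrist');b=env.read_camera('top')
cv2.imwrite('pics/l1.png',np.hstack([a[60:360,140:540],cv2.resize(b[150:240,200:320],(400,300))]))"
```

```text
clock: 23.2
tcp_pos: [0.562, 0.1323, 0.1387]
orientation: [-0.003, -0.297, 0.955, -0.0]
wrist_force: [-6.4, -5.3, 4.9]
finger_gap: 0.0115
t23.2 tcp [0.562  0.1323 0.1387] gap 0.0115 F [-6.4 -5.3  4.9] q [ 0.09  0.38 -0.14  1.06 -0.   -0.51]
shift mm [-3.2 -0.7 -1.4]
turn [ 0.001 -0.005  0.044] shift after turn [-3.2 -0.5 -1.3]
[-0.9643806   1.29776937  0.14877009]
```

View pics/l1.png

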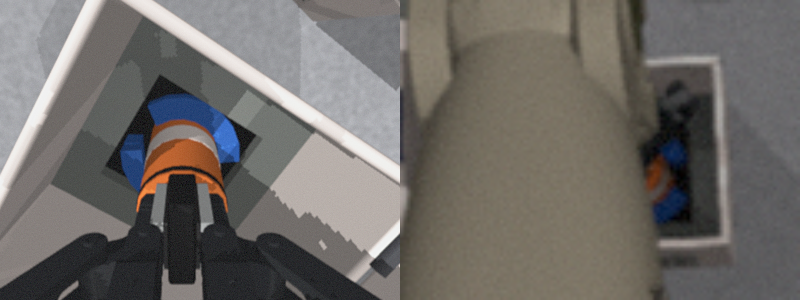

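```bash
python3 -m pendant '[{"fingers":5,"delta_pos":[0,0,0],"angular":[0,0,0.05]},{"fingers":5,"delta_pos":[0,0,0],"angular":[0,0,0.05]},{"fingers":5,"delta_pos":[0,0,0],"angular":[0,0,0]}]'; python3 -c "
from h import *
s,r=Rs();go([.565,.1336,.14],down(122));print(s['ft_torque'])"
```

```text
clock: 23.6
tcp_pos: [0.5626, 0.1317, 0.1386]
orientation: [-0.002, -0.25, 0.968, -0.001]
wrist_force: [-4.4, -7.3, 3.8]
finger_gap: 0.0114
t23.6 tcp [0.5626 0.1317 0.1386] gap 0.0114 F [-4.4 -7.3  3.8] q [ 0.09  0.38 -0.14  1.06 -0.   -0.41]
shift mm [-3.1  0.5 -1.4]
turn [-0.001 -0.005 -0.053] shift after turn [-3.1  0.3 -1.4]
[-1.56739752  0.94282049  1.27411228]
```

```bash
python3 -m pendant '[{"fingers":5,"delta_pos":[0,0,-2],"angular":[0,0,0]},{"fingers":5,"delta_pos":[0,0,-2],"angular":[0,0,0]},{"fingers":5,"delta_pos":[0,0,-1.5],"angular":[0,0,0]},{"fingers":5,"delta_pos":[0,0,0],"angular":[0,0,0]},{"fingers":5,"delta_pos":[0,0,0],"angular":[0,0,0]}]'; python3 -c "
from h import *
s,r=Rs();go([.565,.1336,.14],down(122));print(s['ft_torque'])"
```

```text
clock: 24.1
tcp_pos: [0.5615, 0.1316, 0.1391]
orientation: [-0.005, -0.25, 0.968, -0.001]
wrist_force: [1.5, -6.7, -22.5]
finger_gap: 0.0118
t24.1 tcp [0.5615 0.1316 0.1391] gap 0.0118 F [  1.5  -6.7 -22.5] q [ 0.09  0.38 -0.14  1.06 -0.   -0.41]
shift mm [-4.   0.1 -0.9]
turn [ 0.001 -0.01  -0.052] shift after turn [-4.1 -0.1 -0.9]
[-1.35477253 -1.04686377  1.28365501]
```

```bash
python3 -m pendant '[{"fingers":5,"delta_pos":[0,0,4],"angular":[0,0,0]},{"fingers":5,"delta_pos":[0,0,0],"angular":[0,0,0]},{"fingers":35,"delta_pos":[0,0,0],"angular":[0,0,0]},{"fingers":35,"delta_pos":[0,0,0],"angular":[0,0,0]},{"fingers":35,"delta_pos":[0,0,0],"angular":[0,0,0]},{"fingers":35,"delta_pos":[0,0,0],"angular":[0,0,0]}]'
python3 -m pendant '[{"fingers":35,"delta_pos":[0,0,-10],"angular":[0,0,0]},{"fingers":35,"delta_pos":[0,0,-20],"angular":[0,0,0]},{"fingers":35,"delta_pos":[0,0,-30],"angular":[0,0,0]},{"fingers":35,"delta_pos":[0,0,-40],"angular":[0,0,0]},{"fingers":35,"delta_pos":[0,0,-40],"angular":[0,0,0]},{"fingers":35,"delta_pos":[0,0,-40],"angular":[0,0,0]},{"fingers":35,"delta_pos":[0,0,-20],"angular":[0,0,0]},{"fingers":35,"delta_pos":[0,0,0],"angular":[0,0,0]}]'
python3 -c "
from h import *
go(None)
P=env.camera_params('wrist');a=env.read_camera('wrist');b=env.read_camera('scene');cv2.imwrite('pics/l2w.png',a);cv2.imwrite('pics/l2s.png',b)
for x in blob(hsv(a,(5,150,80),(18,255,255)),(0,0,640,400),2):print('or',x[:2])
print('pred bar top',proj(P,np.array([.564,.132,.144])),'unlocked',proj(P,np.array([.564,.132,.162])))
cv2.imwrite('pics/l2.png',np.hstack([a[60:360,140:540],cv2.resize(b[180:290,280:427],(400,300))]))"
```

```text
clock: 24.7
tcp_pos: [0.5653, 0.1337, 0.1415]
orientation: [0.001, -0.249, 0.968, 0.0]
wrist_force: [-0.8, 0.1, 0.4]
finger_gap: 0.035
clock: 25.5
tcp_pos: [0.566, 0.1336, 0.3463]
orientation: [0.005, -0.249, 0.968, -0.0]
wrist_force: [-0.2, 0.2, 0.2]
finger_gap: 0.035
t25.5 tcp [0.566  0.1336 0.3463] gap 0.0350 F [-0.2  0.2  0.2] q [ 0.09  0.32  0.28  1.53  0.   -0.41]
or ([301, 136, 44, 45, 1068], [322.4, 158.2])
or ([108, 304, 1, 3, 3], [108.0, 305.0])
pred bar top (np.float64(322.90550559379614), np.float64(168.30437111368582)) unlocked (np.float64(322.91448525145256), np.float64(172.6260113666722))
```

View pics/l2.png

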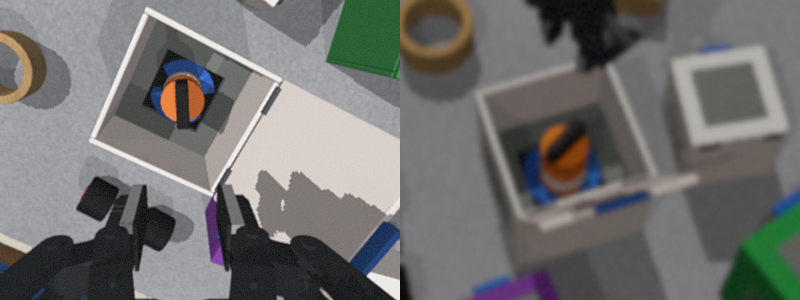

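```bash
python3 - <<'E'
from h import *
T=env.camera_params('top')
def pt(th,rho,off=0,xo=0):
    e=np.radians(2);xd=np.array([np.cos(e),np.sin(e),0]);yd=np.array([-np.sin(e),np.cos(e),0])
    return np.array([.565,.133,.154])+.075*yd+xo*xd-rho*np.cos(th)*yd+np.array([0,0,rho*np.sin(th)])+off*(np.sin(th)*yd+np.cos(th)*np.array([0,0,1]))
for th in np.arange(1.6,2.11,.1):print(round(th,1),pt(th,.15).round(3),'edge+x',np.round(proj(T,pt(th,.15,0,.075)),1),'edge-x',np.round(proj(T,pt(th,.15,0,-.075)),1))
go([.562,.335,.40],down(182))
E
```

```text
1.6 [0.562 0.212 0.304] edge+x [224.1 152. ] edge-x [224.7 218. ]
1.7 [0.562 0.227 0.303] edge+x [217.6 152.4] edge-x [218.  218.4]
1.8 [0.561 0.242 0.3  ] edge+x [211.3 153.1] edge-x [211.5 218.9]
1.9 [0.561 0.256 0.296] edge+x [205.4 153.9] edge-x [205.5 219.5]
2.0 [0.56 0.27 0.29] edge+x [199.9 154.9] edge-x [199.8 220.1]
2.1 [0.56  0.284 0.283] edge+x [195.  156.1] edge-x [194.7 220.8]
t25.6 tcp [0.5649 0.1334 0.3419] gap 0.0353 F [ 0.9 -0.4 -0.2] q [ 0.09  0.32  0.28  1.53  0.   -0.41]
shift mm [-95.  177.9 -57.9]
turn [-0.002  0.002 -1.102] shift after turn [-201.5   -4.2  -58.1]
```

```bash
python3 -m pendant '[{"fingers":0,"delta_pos":[0,0,-40],"angular":[0,0,-0.14]},{"fingers":0,"delta_pos":[0,0,-30],"angular":[0,0,-0.14]},{"fingers":0,"delta_pos":[0,0,0],"angular":[0,0,-0.14]},{"fingers":0,"delta_pos":[0,0,0],"angular":[0,0,-0.14]},{"fingers":0,"delta_pos":[0,0,0],"angular":[0,0,-0.14]},{"fingers":0,"delta_pos":[0,0,0],"angular":[0,0,-0.14]},{"fingers":0,"delta_pos":[0,0,0],"angular":[0,0,-0.14]},{"fingers":0,"delta_pos":[0,0,0],"angular":[0,0,-0.122]},{"fingers":0,"delta_pos":[-40,0,0],"angular":[0,0,0]},{"fingers":0,"delta_pos":[-40,-1,0],"angular":[0,0,0]},{"fingers":0,"delta_pos":[-40,-1,0],"angular":[0,0,0]},{"fingers":0,"delta_pos":[-40,-1,0],"angular":[0,0,0]}]'
python3 -m pendant '[{"fingers":0,"delta_pos":[-42,0,0],"angular":[0,0,0]},{"fingers":0,"delta_pos":[0,0,30],"angular":[0,0,0]},{"fingers":0,"delta_pos":[0,0,40],"angular":[0,0,0]},{"fingers":0,"delta_pos":[0,0,40],"angular":[0,0,0]},{"fingers":0,"delta_pos":[0,0,25],"angular":[0,0,0]},{"fingers":0,"delta_pos":[0,0,0],"angular":[0,0,0]}]'
python3 -c "
from h import *
go([.562,.335,.275],down(182))"
```

```text
clock: 26.8
tcp_pos: [0.5615, 0.2945, 0.4096]
orientation: [0.001, 0.719, -0.695, -0.0]
wrist_force: [0.5, -0.2, 0.4]
finger_gap: 0.0
clock: 27.4
tcp_pos: [0.5577, 0.3342, 0.2699]
orientation: [0.005, 0.719, -0.695, -0.002]
wrist_force: [0.1, -0.1, -0.1]
finger_gap: -0.0002
t27.4 tcp [0.5577 0.3342 0.2699] gap -0.0002 F [ 0.1 -0.1 -0.1] q [ 0.42  0.47  0.33  1.44  0.   -1.19]
shift mm [-0.6 -4.3 -5.2]
turn [ 0.01  -0.004  0.   ] shift after turn [-0.6 -4.3 -5.1]
```

```bash
python3 -m pendant '[{"fingers":0,"delta_pos":[20,-1,0],"angular":[0,0,0]},{"fingers":0,"delta_pos":[15,-1,0],"angular":[0,0,0]},{"fingers":0,"delta_pos":[12,-1,0],"angular":[0,0,0]},{"fingers":0,"delta_pos":[12,-1,0],"angular":[0,0,0]},{"fingers":0,"delta_pos":[12,0,0],"angular":[0,0,0]},{"fingers":0,"delta_pos":[12,0,0],"angular":[0,0,0]},{"fingers":0,"delta_pos":[12,0,0],"angular":[0,0,0]},{"fingers":0,"delta_pos":[12,0,0],"angular":[0,0,0]},{"fingers":0,"delta_pos":[0,0,0],"angular":[0,0,0]}]'
python3 -m pendant '[{"fingers":0,"delta_pos":[12,0,0],"angular":[0,0,0]},{"fingers":0,"delta_pos":[12,0,0],"angular":[0,0,0]},{"fingers":0,"delta_pos":[12,0,0],"angular":[0,0,0]},{"fingers":0,"delta_pos":[12,0,0],"angular":[0,0,0]},{"fingers":0,"delta_pos":[12,0,0],"angular":[0,0,0]},{"fingers":0,"delta_pos":[12,0,0],"angular":[0,0,0]},{"fingers":0,"delta_pos":[12,0,0],"angular":[0,0,0]},{"fingers":0,"delta_pos":[12,0,0],"angular":[0,0,0]},{"fingers":0,"delta_pos":[0,0,0],"angular":[0,0,0]}]'
python3 -c "
from h import *
go([.562,.107,.238],down(182))
cv2.imwrite('pics/k.png',env.read_camera('wrist')) "
```

```text
clock: 28.3
tcp_pos: [0.5685, 0.2263, 0.276]
orientation: [0.0, 0.719, -0.695, 0.0]
wrist_force: [-0.5, 0.2, 0.7]
finger_gap: 0.0001
clock: 29.2
tcp_pos: [0.572, 0.1305, 0.2764]
orientation: [-0.0, 0.719, -0.695, 0.001]
wrist_force: [0.6, -0.5, -0.2]
finger_gap: 0.0001
t29.2 tcp [0.572  0.1305 0.2764] gap 0.0001 F [ 0.6 -0.5 -0.2] q [ 0.09  0.33  0.13  1.37 -0.   -1.52]
shift mm [23.1 10.8 38.4]
turn [-0.001 -0.001 -0.002] shift after turn [23.1 10.8 38.4]
```

View pics/k.png

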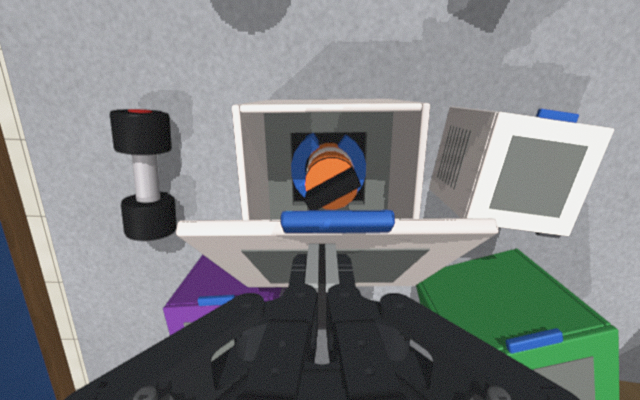

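```bash
python3 -m pendant '[{"fingers":0,"delta_pos":[6,1,7],"angular":[0,0,0]},{"fingers":0,"delta_pos":[6,1,9],"angular":[0,0,0]},{"fingers":0,"delta_pos":[6,1,10],"angular":[0,0,0]},{"fingers":0,"delta_pos":[5,1,10],"angular":[0,0,0]},{"fingers":0,"delta_pos":[5,1,10],"angular":[0,0,0]},{"fingers":0,"delta_pos":[4,0,10],"angular":[0,0,0]},{"fingers":0,"delta_pos":[3,0,10],"angular":[0,0,0]},{"fingers":0,"delta_pos":[2,0,6],"angular":[0,0,0]},{"fingers":0,"delta_pos":[0,0,0],"angular":[0,0,0]}]'
python3 -m pendant '[{"fingers":0,"delta_pos":[1,0,5],"angular":[0,0,0]},{"fingers":0,"delta_pos":[0,0,4],"angular":[0,0,0]},{"fingers":0,"delta_pos":[0,0,4],"angular":[0,0,0]},{"fingers":0,"delta_pos":[0,0,3],"angular":[0,0,0]},{"fingers":0,"delta_pos":[0,0,0],"angular":[0,0,0]}]'
```

```text
clock: 30.15
tcp_pos: [0.5673, 0.0953, 0.2027]
orientation: [0.0, 0.719, -0.695, -0.001]
wrist_force: [-0.2, 1.4, -0.4]
finger_gap: -0.0003
clock: 30.65
tcp_pos: [0.5681, 0.0947, 0.1877]
orientation: [-0.001, 0.719, -0.695, -0.0]
wrist_force: [0.4, -0.6, -0.3]
finger_gap: -0.0
```

```bash
python3 -m pendant '[{"fingers":0,"delta_pos":[0,0,2],"angular":[0,0,0]},{"fingers":0,"delta_pos":[0,0,2],"angular":[0,0,0]},{"fingers":0,"delta_pos":[0,0,2],"angular":[0,0,0]},{"fingers":0,"delta_pos":[0,0,0],"angular":[0,0,0]}]'
python3 -c "
from h import *
go(None)
a=env.read_camera('wrist');cv2.imwrite('pics/k2.png',a)"
```

```text
clock: 31.05
tcp_pos: [0.5682, 0.0946, 0.1819]
orientation: [-0.001, 0.719, -0.695, 0.0]
wrist_force: [0.1, -0.3, -0.7]
finger_gap: -0.0003
t31.1 tcp [0.5682 0.0946 0.1819] gap -0.0003 F [ 0.1 -0.3 -0.7] q [ 0.03  0.34 -0.08  1.15  0.   -1.58]
```

View pics/k2.png

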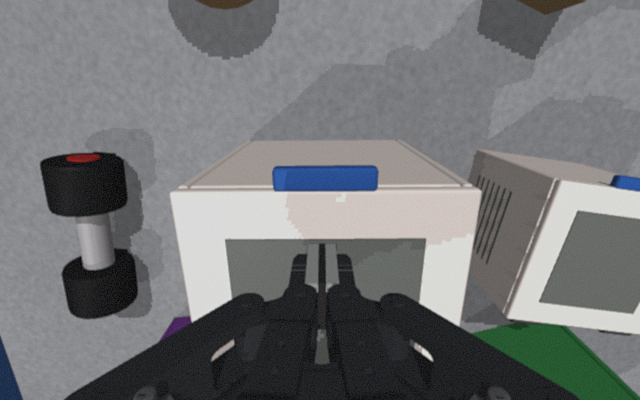

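The cover is almost down: its edge (row 190) sits on the box's rim line, with the tab at (325,178). I'll press on until I feel the rim.

```bash
for i in 1 2 3; do :; done; python3 -m pendant '[{"fingers":0,"delta_pos":[0,0,2],"angular":[0,0,0]},{"fingers":0,"delta_pos":[0,0,2],"angular":[0,0,0]},{"fingers":0,"delta_pos":[0,0,0],"angular":[0,0,0]}]'
python3 -m pendant '[{"fingers":0,"delta_pos":[0,0,2],"angular":[0,0,0]},{"fingers":0,"delta_pos":[0,0,1.5],"angular":[0,0,0]},{"fingers":0,"delta_pos":[0,0,0],"angular":[0,0,0]},{"fingers":0,"delta_pos":[0,0,0],"angular":[0,0,0]}]'
```

```text
clock: 31.4
tcp_pos: [0.5683, 0.0947, 0.1806]
orientation: [-0.001, 0.719, -0.695, 0.001]
wrist_force: [-6.5, -1.0, 13.8]
finger_gap: 0.0001
clock: 31.8
tcp_pos: [0.5684, 0.0947, 0.1804]
orientation: [-0.002, 0.72, -0.694, 0.002]
wrist_force: [-12.1, -0.6, 31.8]
finger_gap: -0.0004
```

```bash
python3 -m pendant '[{"fingers":0,"delta_pos":[0,0,-6],"angular":[0,0,0]},{"fingers":0,"delta_pos":[0,0,-10],"angular":[0,0,0]},{"fingers":0,"delta_pos":[0,0,-30],"angular":[0,0,0]},{"fingers":0,"delta_pos":[0,0,-40],"angular":[0,0,0]},{"fingers":0,"delta_pos":[20,0,-40],"angular":[0,0,0]},{"fingers":0,"delta_pos":[40,0,-20],"angular":[0,0,0]},{"fingers":0,"delta_pos":[40,0,0],"angular":[0,0,0]},{"fingers":0,"delta_pos":[40,0,0],"angular":[0,0,0]},{"fingers":0,"delta_pos":[0,0,0],"angular":[0,0,0]},{"fingers":0,"delta_pos":[0,0,0],"angular":[0,0,0]}]'
python3 -c "
from h import *
go(None)
a=env.read_camera('scene');b=env.read_camera('top');
cv2.imwrite('pics/end.png',np.hstack([a[80:320,220:420],b[100:340,180:440]]))
T=env.camera_params('top')
for z,n in((.162,'closed'),):
  for u in(-.075,.075):print(n,proj(T,np.array([.5675+u,.058,z])))"
```

```text
clock: 32.8
tcp_pos: [0.573, -0.0464, 0.3201]
orientation: [-0.001, 0.719, -0.695, -0.0]
wrist_force: [-0.3, 1.0, -0.0]
finger_gap: 0.0
t32.8 tcp [ 0.573  -0.0464  0.3201] gap 0.0000 F [-0.3  1.  -0. ] q [-0.22  0.31  0.21  1.47  0.   -1.82]
closed (np.float64(296.99783329039553), np.float64(222.86147652475876))
closed (np.float64(296.6653999220371), np.float64(165.50840363245075))
```

```bash
python3 -c "
from h import *
b=env.read_camera('top');S=env.camera_params('top')
e=np.radians(2);yd=np.array([-np.sin(e),np.cos(e),0]);h=np.array([.565,.133,.154])+.075*yd
for th in(0,.1,.3):print(th,np.round(proj(S,h-.1555*np.cos(th)*yd+np.array([0,0,.1555*np.sin(th)+.004])),1))
for x in blob(hsv(b,(100,120,40),(125,255,255)),(285,160,330,240),2):print(x[:2])
A=cv2.imread('pics/top.png')
for n,lo,hi,box in(('bottle',(40,80,30),(85,255,255),(390,130,440,175)),('roll',(8,80,60),(22,255,255),(325,145,380,200)),('carton',(8,80,60),(22,255,255),(335,240,385,285)),('dumb',(0,0,0),(180,255,45),(235,115,300,150))):
  print(n,[[x[1] for x in blob(hsv(i,lo,hi),box)] for i in(A,b)])
env.hand_in()"
```

```text
0 [299. 194.]
0.1 [298.5 192.8]
0.3 [295.5 190.5]
bottle [[[412.8, 148.8]], [[412.9, 148.7]]]
roll [[[352.0, 171.0]], []]
carton [[[358.0, 262.6]], []]
dumb [[[248.1, 130.9]], [[248.0, 130.8]]]
the job is handed in; nothing more can be done
```

The canister is locked in the dehumidifier and the cover is closed, and I've handed the job in at about 33 s of the 72 s allowed. I gripped the canister by its body and stood it on the table. I then took it by the bar, fitted it into the socket, pressed it down and turned it clockwise to the stop. Last, I lowered the cover slowly with closed fingers.

**Lock:** At the stop the twisting moment rose to about 1.3 N·m, and a 22 N upward pull did not lift the canister. After I let go, the pictures showed the bar turned and sitting below the rim.

**Cover:** It came to rest firmly at a TCP height of 0.1805 m, where I had worked out about 0.181 m for fully closed, and pushed back with 32 N when I pressed. The arm then backed away and the wrist force read near zero.

**Checks that failed or are missing:**
- My 12 pictures were used up, so I never saw a final view.
- The last check, by colour in the top camera, did not find the cover's tab, so the closed cover rests on the contact height, the force and the picture just before closing.
- In the same check the bottle and dumbbell had not moved. The roll and carton were not found, probably because the arm blocked the view; nothing I felt or saw suggests they were touched.

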